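Shut and bolt the bread bin

ROBOT

A 6-joint arm with a two-finger parallel gripper is mounted at the origin on a cart in front of the work surface, level with it; the furniture and walls round the work are solid. World frame = base frame: x ahead of the robot, y to its left, z up, the work surface at z = 0. Lengths are in m, angles in rad, forces in N, time in s.
With the tool pointing down it reaches from about 0.4 to 0.925 m from the base axis. Payload 12.5 kg.
Tool frame: the origin (TCP) lies at the very end of the fingers, on their centre line; the grasp point (between the pads) lies ctrl.pinch_z behind it (ctrl.pinch_z is the distance from the TCP to the grasp point, in m); z points along the fingers, x is the direction in which the jaws open and shut, and the axes are right-handed (so a half turn about z gives the same grasp; the last joint's range is limited). The gripper opens to 95 mm and grips with 3 to 60 N. Pads are 20 mm wide; open, the fingers measure 119 mm over their backs; the gripper's body (75 mm by 180 mm) begins 59 mm behind the grasp point.
Start: joints at [-1.295, 0.491, 1.559, -0, 1.092, -0.106], TCP at [0.233, -0.58, 0.215] pointing down, gripper open.
Joint ranges: [-3.1, 3.1], [-0.84, 2.19], [0.05, 2.79], [-1.13, 4.28], [0.06, 2.93], [-2.69, 2.69]. Speed limits (rad/s): [2.22, 2.22, 2.79, 3.14, 3.14, 3.14].

INTERFACE

Orientations are given as a unit quaternion [x, y, z, w].
In Python, from rig import ctrl gives the robot as it stands.
- The arm moves only by the shell command python3 -m crank 'ROWS' [OPENING] [FORCE]. ROWS is JSON, a list of rows, each a list of 6 numbers: the shift along the world's x, y, z each as a share of 30 cm, from -1 to 1, then the turn, a rotation vector about the world's x, y, z each as a share of pi rad, from -1 to 1. A call has 1 to 20 rows; each row is the pose to reach, as a shift and turn from the pose commanded when the call began, turning the shorter way round; what a row does not reach only later rows make up. A row lasts 1/12 s, in which the tool goes at most 41.7 mm and 7.16 degrees, less where a joint would pass 70% of its speed; a pose out of reach is approached as far as the arm can. A call with a number of a shift or a turn outside -1 to 1 is refused whole. A call with a gripper value outside its range is refused whole. OPENING is the gripper's target within -1 to 1 (shut at 1, half-way at 0, fully open at -1), set as the call begins (- or left out, the last holds). The fingers move at their own pace and stop on an object; FORCE is the grip in N (left out, the last holds). Time passes only in rows, so rows that repeat a pose let the fingers close. It gives the time, the measured TCP pose, the force and the opening at its end, in the units of the state.
- ctrl.sense(): the state, without advancing time (a new reading comes with each control period).
- ctrl.snapshot(name): name is "scene" or "top" or "wrist"; returns (picture, depth): 400x640x3 uint8, red, green, blue; 400x640 float32, m along the optical axis (not along the pixel's ray), 0 where there is no reading.
- ctrl.camera_info(name): a dict with "fovy" (degrees; the focal length in pixels is half the picture's height over the tangent of half this angle, whatever the lens; pixels are square), "cx", "cy" (the principal point, pixels), "rvec" (rotation vector, rad) and "tvec" (3), from world to camera coordinates, as OpenCV has them. Camera axes: x right, y down, z forward; pixel columns grow to the right and rows downward; lengths in m; the calibration is good to about 2 mm. The wrist camera is an equidistant fisheye: a pixel r from the principal point sees the ray r / f radians off the axis. A picture is of the moment at which its call begins: read the wrist's pose just before it. camera_info takes no time and is no camera call; for the wrist camera it gives the pose at the moment of the call.
- ctrl.job_done(): hands the job in, once; it reports no verdict.
The state is a dict: "t": time; "joint_positions": joint angles; "qvel": joint speeds; "tau": joint torques, N m; "position": TCP position; "tool_rot": TCP orientation; "force": force on the tool from outside, world axes, zero at the start; "ft_torque": the same for the moment, N m; "width": opening from 0.0 (shut) to 1.0 (fully open).
Only numpy, scipy, OpenCV 4.12 (cv2) and the standard library are available. Lean on these libraries where they do the work, as an engineer would, in place of code of your own. Each camera call takes 0.05 s, during which the arm holds its last target.

TASK

Shut the lid of the wooden bread bin, slide its barrel bolt across through the keeper on the lid, then turn the bolt's handle down into the notch of the catch plate until it lies level, and let go. Feel for the notch gently: never press the handle hard against the catch plate, and leave the other things standing where they are.

Things in the scene. Friction and masses are not known exactly. Their poses are not given: they have to be found in the camera images.
- bin: Wooden bread bin fixed to the worktop, 240 (x) x 360 (y) x 120 mm high. Origin: centre of its underside; at yaw 0 its x points away from the robot, y left, z up; turned up to 0.3 rad. The left half of its top (y > 0) is a fixed deck with a steel barrel bolt; the right half (y < 0) is the hinged lid.
- bolt_axis (a point): Point on the axis of the barrel bolt, midway between its two saddles (y = 22 and 132 mm in the bin's frame, 34 mm high over the deck). The bolt is a round 12 mm rod lying along the bin's y at x = 0, its axis 142 mm above the worktop, 22 mm above the deck.
- plate (a point): Fixed point (bin x -33, y 74, 162 mm above the worktop) at the level top edge of the catch plate: upright, 4 mm thick, along the bolt on the robot's side, top 20 mm above the bolt axis. Its 12 mm wide notch, open at the top, goes down to 4 mm below the axis. The notch faces the handle at a bolt value from 0.030 to 0.052, to be felt for or seen; this point does not show it.
- lid (a joint): Lid angle, rad: 0 shut (top flush with the deck), growing as its free edge (y = -2 mm) rises. 10 mm thick; hinge along x at y = -180, 110 mm above the worktop. Stiff, stays where left; 1 to 6 N near the free edge push it down. Carries the keeper, a steel loop 30 mm wide, 36 mm high at y = -6 to -19, x = 0: the bolt passes it with about 3 mm to spare, only with the lid shut.
- bolt (a joint): Travel of the barrel bolt, m: 0 drawn back (to the left), growing to 0.058 as it slides along -y of the bin towards the lid. Its rod passes right through the keeper from about 0.027. Takes about 3 N.
- handle (a joint): Angle of the bolt's handle about the bolt axis, rad: 0 upright, growing as it turns down towards the robot (-x of the bin), 1.57 level, home in the notch. It stays where it is left (about 1 N at the knob turns it). Away from the notch it can go no further than about 0.92, where it rests on the catch plate's top edge. It can lean back to -0.5.
- lid_edge (a point): Middle of the lid's free edge, on its upper face, just left of the keeper.
- knob (a point): Centre of the 14 mm ball knob at the end of the bolt's handle (an 8 mm round arm), 70 mm from the bolt axis. With bolt value s and handle angle a the knob is, in the bin's frame, at x = -70 sin(a) mm, y = 115 mm - s, z = 142 + 70 cos(a) mm. Smooth: it pivots, and under load slips, between fingers that pinch it along y.
- tuna_tin: Flat round tin, 86 mm across, 40 mm high, standing on the deck of the bin behind the bolt. Origin: centre of its underside. Bystander.
- spice_jar: Spice jar with a red cap, 46 x 46 x 104 mm, on the worktop right of the bin. Origin: centre of its underside. Bystander.
- chilli_jar: Wide jar with a yellow lid, 71 x 71 x 105 mm, right of the bin. Origin: centre of its underside. Bystander.
- cup: White mug with a band, 90 x 126 x 106 mm, left of the bin. Origin: centre of its underside. Bystander.
- glass_small: Small waisted tea glass, 61 x 61 x 82 mm, left of the bin. Origin: centre of its underside. Bystander.

How it is judged:
On the way, in this order (a step that is already met when the one before it is completed fails the run):
1. the lid is shut (value of joint lid below 0.02 rad), for 0.2 s.
2. with the lid shut, the bolt is slid through the keeper (value of joint lid below 0.02 rad and value of joint bolt above 0.027 m), for 0.1 s.
3. the handle is turned down into the notch (value of joint handle above 1.42 rad and value of joint bolt above 0.027 m), for 0.2 s.
At the end, for the whole second after the job is handed in: The lid is shut (within 0.02 rad), the bolt is through the keeper (travel over 27 mm) and its handle lies down in the notch (angle over 1.42 rad, level being 1.57), all at rest (all of step 3 and value of joint lid below 0.02 rad and velocity of joint handle below 0.05 rad/s and velocity of joint bolt below 0.01 m/s); the robot touches nothing.
It fails at once if the handle is pressed against the catch plate, or the bolt against the keeper, with more than 25 N (contact force between bolt and bin above 25 N).
It fails at once if a bystander (flat tin, spice jar, wide jar, mug or tea glass) is shifted more than 30 mm or tipped over (distance of any of tuna_tin, spice_jar, chilli_jar, cup, glass_small from where it was at the start of the episode above 0.03 m or angle between any of tuna_tin, spice_jar, chilli_jar, cup, glass_small's own z axis and vertical above 0.5 rad).
It also fails if it takes over 72 s, if anything falls off the work surface, if the arm or the gripper's body presses on something with over 40 N, if the wrist force passes 120 N, or if a joint passes its speed limit or range.

## Working session

There is one attempt and no reset: what is moved stays moved. The work goes in short steps, Python scripts to look and compute and a shell command to move; the robot and the scene stay as the last step left them, time stands still between calls to the robot, and variables do not carry over. Pictures are saved under pics/ and viewed, and the job is handed in when it is done.

```bash
ls; mkdir -p pics; python3 - <<'E'
from rig import ctrl
import cv2
print(ctrl.pinch_z, ctrl.sense())
for n in ["scene","top","wrist"]:
    print(n, ctrl.camera_info(n))
    p,d=ctrl.snapshot(n)
    cv2.imwrite(f"pics/{n}0.png",p[:,:,::-1])
    import numpy as np; np.save(f"pics/{n}0_d.npy",d); np.save(f"pics/{n}0_p.npy",p)
E
```

```text
pics
0.0188 {'t': 0.0, 'joint_positions': array([-1.29458955e+00,  4.91582842e-01,  1.55945041e+00,  2.67833360e-05,
        1.09171297e+00, -1.05593735e-01]), 'qvel': array([ 0.00013075,  0.00197779,  0.00061801,  0.00140451,  0.0012039 ,
       -0.00093844]), 'tau': array([ 3.06036409e-04, -6.12645864e+01, -2.58185560e+01,  6.92978385e-02,
        4.82050446e-02, -7.81303606e-05]), 'position': array([ 0.23283299, -0.57974579,  0.21404696]), 'tool_rot': array([ 8.28426222e-01, -5.60097904e-01, -4.33460582e-04, -3.80701117e-04]), 'force': array([-0.38233721,  0.57349747, -0.06298204]), 'ft_torque': array([ 0.01793561, -0.04147455, -0.04659044]), 'width': 0.999986250689047}
scene {'fovy': 47.950442512842216, 'cx': 316.5418973502158, 'cy': 197.761021299414, 'rvec': array([ 0.65684594, -2.7449749 ,  0.95029249]), 'tvec': array([0.471377  , 0.26438056, 1.28674607])}
top {'fovy': 55.43840094197412, 'cx': 325.5921548028616, 'cy': 201.62994648013301, 'rvec': array([ 2.19954878, -2.1362239 ,  0.16239472]), 'tvec': array([-0.04095911,  0.55787355,  1.44381735])}
wrist {'fovy': 65.70646984690485, 'cx': 319.76518724783597, 'cy': 196.05022756288676, 'rvec': array([-2.41752685,  1.6325965 ,  0.21619463]), 'tvec': array([-0.62442843, -0.03087289,  0.3900099 ])}
```

View pics/scene0.png

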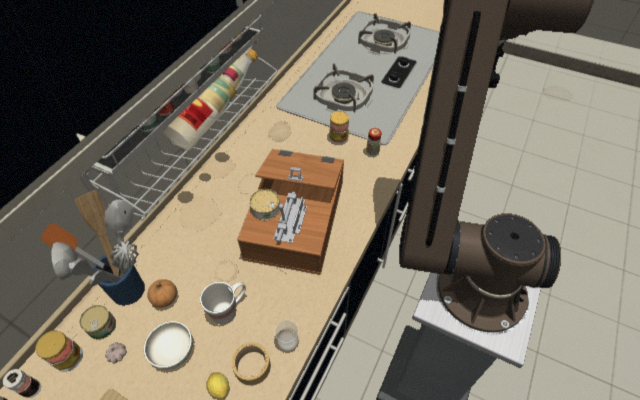

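View pics/top0.png

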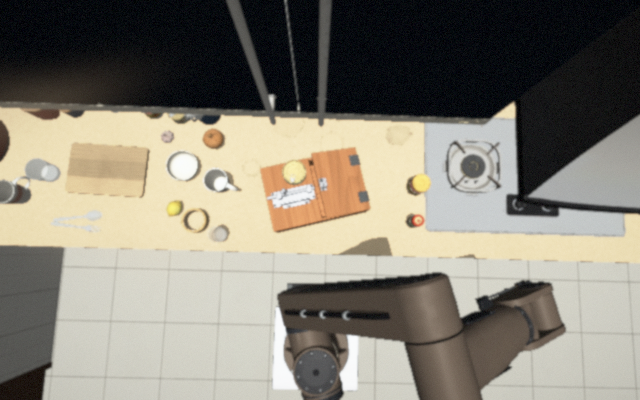

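View pics/wrist0.png

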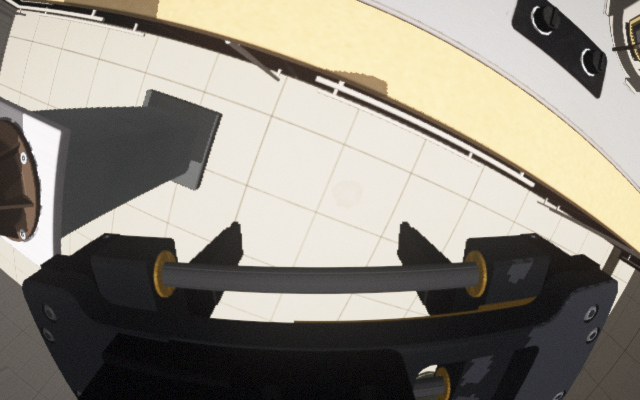

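The scene view shows the bin at about (295,205) with the lid raised and the bolt at about (290,220). In the top view the bin is at about (315,190) and the jars are to its right. I'll zoom in and use depth to fit the deck.

```bash
cat > h.py <<'E'
import numpy as np, cv2
from rig import ctrl
from scipy.spatial.transform import Rotation as R
def K(ci):
    f=200/np.tan(np.radians(ci['fovy'])/2); return f,ci['cx'],ci['cy']
def pose(ci):
    Rm=R.from_rotvec(ci['rvec']).as_matrix(); return Rm,np.array(ci['tvec'])
def ray(ci,u,v,fish=False):
    f,cx,cy=K(ci); x=(np.asarray(u,float)-cx)/f; y=(np.asarray(v,float)-cy)/f
    if fish:
        r=np.hypot(x,y)+1e-12; d=np.stack([np.sin(r)*x/r,np.sin(r)*y/r,np.cos(r)],-1)
    else: d=np.stack([x,y,np.ones_like(x)],-1)
    Rm,t=pose(ci); return -Rm.T@t, d@Rm
def onz(ci,u,v,z,fish=False):
    c,d=ray(ci,u,v,fish); return c+d*((z-c[2])/d[...,2])[...,None]
def cloud(ci,dep,fish=False):
    v,u=np.mgrid[0:400,0:640]; c,d=ray(ci,u,v,fish)
    Rm,t=pose(ci); zc=d@Rm[2]
    P=c+d*(dep/zc)[...,None]; P[dep<=0]=np.nan; return P
def proj(ci,X,fish=False):
    f,cx,cy=K(ci); Rm,t=pose(ci); p=np.asarray(X)@Rm.T+t
    if fish:
        r=np.hypot(p[...,0],p[...,1]); a=np.arctan2(r,p[...,2]); s=a/r
        return np.stack([f*p[...,0]*s+cx,f*p[...,1]*s+cy],-1)
    return np.stack([f*p[...,0]/p[...,2]+cx,f*p[...,1]/p[...,2]+cy],-1)
E
python3 - <<'E'
from h import *
for n,(x0,y0,x1,y1),s in [("top",(245,130,385,245),5.6),("scene",(225,130,385,280),4)]:
    p=np.load(f"pics/{n}0_p.npy")[y0:y1,x0:x1,::-1]
    cv2.imwrite(f"pics/{n}0_z.png",cv2.resize(p,None,fx=s,fy=s,interpolation=cv2.INTER_CUBIC)[:600])
ci=ctrl.camera_info("scene");P=cloud(ci,np.load("pics/scene0_d.npy"))
img=np.load("pics/scene0_p.npy")
hsv=cv2.cvtColor(img,cv2.COLOR_RGB2HSV)
for q in [(340,200),(260,235),(300,175),(290,215),(265,205),(330,172)]: print(q,P[q[1],q[0]].round(3),hsv[q[1],q[0]])
# deck fit
m=(np.abs(P[...,2]-0.12)<0.008)
m[:130]=0;m[280:]=0;m[:,:225]=0;m[:,360:]=0
Q=P[m][:,:2]; print(len(Q))
r=cv2.minAreaRect(Q.astype(np.float32)); print(r, cv2.boxPoints(r))
E
```

```text
(340, 200) [ 0.501 -0.116 -0.001] [ 19  74 209]
(260, 235) [0.613 0.185 0.118] [ 13 145 183]
(300, 175) [ 0.586 -0.009  0.191] [ 12  76 111]
(290, 215) [0.57  0.088 0.121] [120   1 188]
(265, 205) [0.636 0.111 0.158] [ 21  99 207]
(330, 172) [ 0.527 -0.089  0.153] [ 13 148 167]
3480
((0.5947028994560242, 0.02147248387336731), (0.2420922964811325, 0.3680935204029083), 14.672350883483887) [[ 0.43098667  0.16885759]
 [ 0.5242214  -0.18723245]
 [ 0.75841916 -0.12591262]
 [ 0.6651844   0.23017742]]
```

```bash
python3 - <<'E'
from h import *
ci=ctrl.camera_info("top");P=cloud(ci,np.load("pics/top0_d.npy"))
for q in [(275,185),(300,215),(340,190),(300,172),(420,184),(416,220),(216,180),(220,233)]: print(q,P[q[1],q[0]].round(3))
m=(np.abs(P[...,2]-0.12)<0.008); m[:140]=0;m[240:]=0;m[:,:250]=0;m[:,380:]=0
Q=P[m][:,:2]; print(len(Q)); r=cv2.minAreaRect(Q.astype(np.float32)); print(r, cv2.boxPoints(r))
E
```

```text
(275, 185) [0.603 0.164 0.125]
(300, 215) [0.496 0.069 0.12 ]
(340, 190) [ 0.587 -0.072  0.154]
(300, 172) [0.648 0.073 0.155]
(420, 184) [ 0.628 -0.375  0.104]
(416, 220) [ 0.492 -0.36   0.105]
(216, 180) [0.635 0.411 0.006]
(220, 233) [0.427 0.384 0.002]
2723
((0.5976468920707703, 0.017459020018577576), (0.24060694873332977, 0.3682013750076294), 14.86322021484375) [[ 0.43414456  0.16454053]
 [ 0.52859277 -0.19134116]
 [ 0.7611492  -0.12962249]
 [ 0.666701    0.2262592 ]]
```

View pics/top0_z.png

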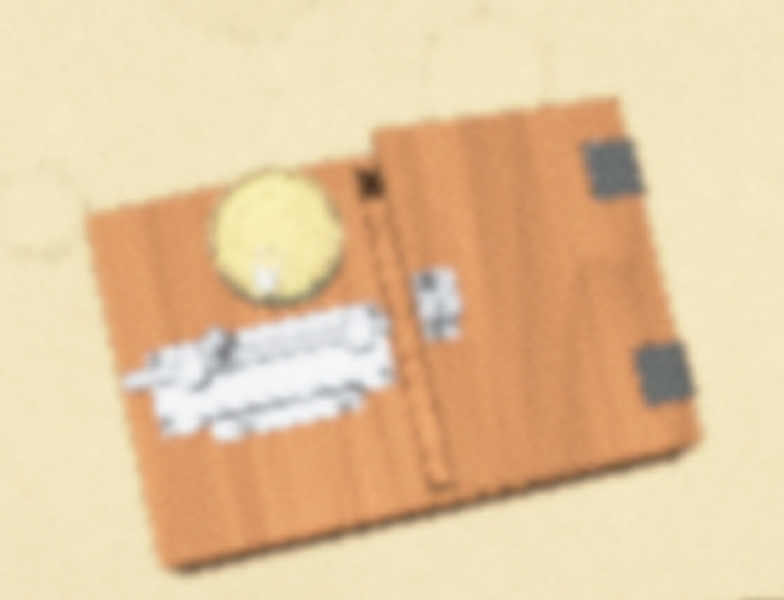

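View pics/scene0_z.png

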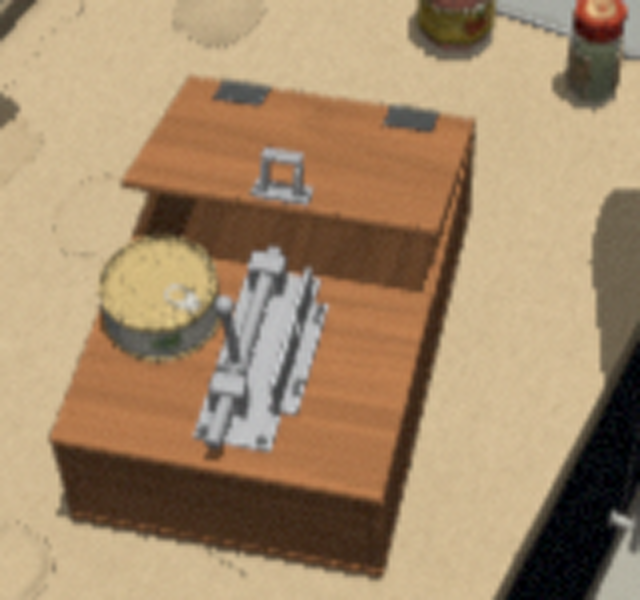

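The top zoom shows the lid up on the right and the bolt, catch plate and tin on the left. The bin is at roughly (0.596,0.02) with yaw ≈0.26. Next I'll raise the tool over the bin for a close wrist look, aligning the jaws with the bin's y.

```bash
python3 - <<'E'
from h import *
for n,fish in (("scene",0),("top",0)):
    ci=ctrl.camera_info(n);P=cloud(ci,np.load(f"pics/{n}0_d.npy"))
    hsv=cv2.cvtColor(np.load(f"pics/{n}0_p.npy"),cv2.COLOR_RGB2HSV)
    m=(np.abs(P[...,2]-0.12)<0.006)&(hsv[...,1]>110)
    m[:130]=0;m[280:]=0;m[:,:225]=0;m[:,385:]=0
    Q=P[m]; 
    yaw=0.258; c,s=np.cos(yaw),np.sin(yaw)
    B=(Q[:,:2]-[0.596,0.02])@np.array([[c,-s],[s,c]])
    # left edge by x-bins, front edge by y-bins
    le=[B[(abs(B[:,0]-x)<.01)][:,1].max() for x in np.arange(-.1,.11,.02)]
    fe=[B[(abs(B[:,1]-y)<.01)&(B[:,0]<0)][:,0].min() for y in np.arange(.02,.17,.02)]
    be=[B[(abs(B[:,1]-y)<.01)][:,0].max() for y in np.arange(.02,.17,.02)]
    print(n,np.round(le,4),np.round(fe,4),np.round(be,4),sep='\n')
    if n=="top": 
        L=(P[...,2]>.13); L[:150]=0;L[235:]=0;L[:,:310]=0;L[:,372:]=0
        q=P[L]; b=(q[:,:2]-[0.596,0.02])@np.array([[c,-s],[s,c]]); print("lid slope",np.polyfit(b[:,1],q[:,2],1), b[:,1].max(), q[:,2].max())
s=ctrl.sense(); Rt=R.from_quat(s['tool_rot']).as_matrix()
Rm,t=pose(ctrl.camera_info("wrist")); print("cam in tool",Rt.T@(-Rm.T@t-s['position']),(Rm@Rt).T.round(3))
E
python3 -m crank '[[0.05,0.3,0.3,0,0,-0.02],[0.2,0.6,0.6,0,0,-0.04],[0.5,0.9,0.75,0,0,-0.04],[0.8,1,0.75,0,0,-0.04],[0.8,1,0.75,0,0,-0.04],[0.8,1,0.75,0,0,-0.04],[0.8,1,0.75,0,0,-0.04],[0.8,1,0.75,0,0,-0.04],[0.8,1,0.75,0,0,-0.04],[0.8,1,0.75,0,0,-0.04],[0.8,1,0.75,0,0,-0.04],[0.8,1,0.75,0,0,-0.04]]' 1
```

```text
scene
[0.1844 0.1851 0.1859 0.185  0.1852 0.1857 0.1853 0.1851 0.1835 0.1856
 0.1852]
[-0.1211 -0.1205 -0.1216 -0.121  -0.1207 -0.121  -0.1211 -0.1208]
[0.0414 0.0331 0.0268 0.1158 0.1172 0.1173 0.1167 0.1159]
top
[0.1777 0.1789 0.1769 0.1773 0.1778 0.1752 0.1776 0.1787 0.1778 0.1785
 0.1783]
[-0.1188 -0.1192 -0.1191 -0.1195 -0.1188 -0.1191 -0.1188 -0.1191]
[0.1162 0.0388 0.029  0.0371 0.1175 0.1165 0.1169 0.1171]
lid slope [0.33309206 0.18319859] 0.018800488630262874 0.2144989323470312
cam in tool [-0.00027118 -0.07175237 -0.17002966] [[ 1.     0.001  0.   ]
 [-0.001  0.966  0.259]
 [-0.    -0.259  0.966]]
t: 1.15
position: [0.4762, -0.2765, 0.4426]
tool_rot: [0.793, -0.609, 0.002, -0.001]
force: [0.6, -1.4, 0.1]
width: 0.213
```

```bash
python3 -m crank '[[0.26,1,-0.2,0,0,0],[0.26,1,-0.2,0,0,0],[0.26,1,-0.2,0,0,0],[0.26,1,-0.2,0,0,0],[0.26,1,-0.2,0,0,0],[0.26,1,-0.2,0,0,0],[0.26,1,-0.2,0,0,0],[0.26,1,-0.2,0,0,0],[0.26,1,-0.2,0,0,0],[0.26,1,-0.2,0,0,0],[0.26,1,-0.2,0,0,0],[0.26,1,-0.2,0,0,0]]'
python3 - <<'E'
from h import *
s=ctrl.sense(); Rt=R.from_quat(s['tool_rot']).as_matrix(); print(s['position'],s['force'],np.degrees(np.arctan2(Rt[1,0],Rt[0,0])))
ci=ctrl.camera_info("wrist"); p,d=ctrl.snapshot("wrist"); np.savez("pics/w1.npz",p=p,d=d,**{k:ci[k] for k in ci})
cv2.imwrite("pics/w1.png",p[:,:,::-1])
E
```

```text
t: 2.15
position: [0.5508, 0.0189, 0.3798]
tool_rot: [0.791, -0.612, 0.0, 0.0]
force: [-0.3, 0.0, 0.2]
width: 0.004
[0.55077271 0.01885162 0.37979372] [-0.29505174  0.02331072  0.17907388] -75.39897258091473
```

View pics/w1.png

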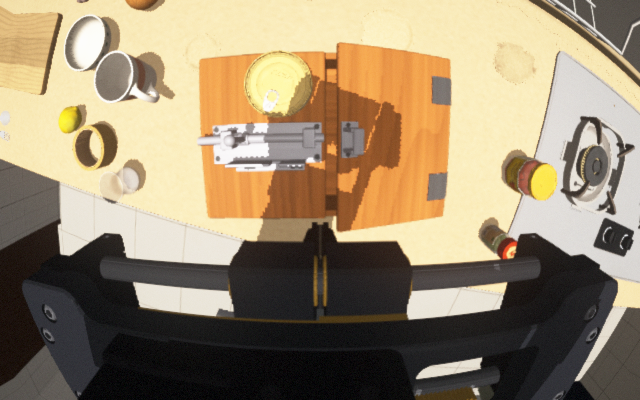

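The wrist view shows the bin squarely: deck at (205-325, 55-215), lid on the right, knob near (230,140) and the plate edge along row ~167. I'll zoom in on the bolt.

```bash
python3 - <<'E'
from h import *
z=np.load("pics/w1.npz"); p=z['p']; ci={k:z[k] for k in ('fovy','cx','cy','rvec','tvec')}
cv2.imwrite("pics/w1z.png",cv2.resize(p[110:185,190:335,::-1],None,fx=5.5,fy=5.5,interpolation=cv2.INTER_CUBIC))
c,s=np.cos(.258),np.sin(.258); M=np.array([[c,-s],[s,c]])
b=lambda X:((X[...,:2]-[.5944,.0211])@M)
# bin corners on deck
print("deck corners L",b(onz(ci,np.array([201,208,325,325]),np.array([60,218,52,217]),0.12,1)).round(4))
P=cloud(ci,z['d'],1); B=b(P)
dm=(abs(P[...,2]-.12)<.006)&(cv2.cvtColor(p,cv2.COLOR_RGB2HSV)[...,1]>110); dm[:,325:]=0;dm[220:]=0;dm[:45]=0
q=B[dm]; print(q[:,0].min(),q[:,0].max(),q[:,1].max(),len(q))
for x in (-.1,-.05,0.1): print(x,q[abs(q[:,0]-x)<.01][:,1].max())
for y in (.03,.08,.16): print(y,q[abs(q[:,1]-y)<.01][:,0].min(),q[abs(q[:,1]-y)<.01][:,0].max())
L=(P[...,2]>.122); L[:,:338]=0;L[:,452:]=0;L[:45]=0;L[225:]=0
print("lid",np.polyfit(B[L][:,1],P[L][:,2],1))
k=P[...,2]>0.185; k[:,:200]=0;k[:,325:]=0;k[220:]=0; kk=P[k]; print("high pts",len(kk),b(kk).mean(0) if len(kk) else 0,kk[:,2].max() if len(kk) else 0, np.argwhere(k).mean(0))
E
```

```text
deck corners L [[ 0.1161  0.1788]
 [-0.1208  0.1807]
 [ 0.1175  0.0014]
 [-0.1181  0.0014]]
-0.1195818248919854 0.11955757105010902 0.18316413242871435 11405
-0.1 0.1815224519907877
-0.05 0.18257536151501155
0.1 0.1828114253639578
0.03 -0.11890779984507434 0.11847380693425778
0.08 -0.11906512538852693 0.11732049166755132
0.16 -0.1195818248919854 0.1186288500211954
lid [0.359038   0.18411512]
high pts 132 [0.00354582 0.10859989] 0.219576376214783 [140.06818182 230.16666667]
```

View pics/w1z.png

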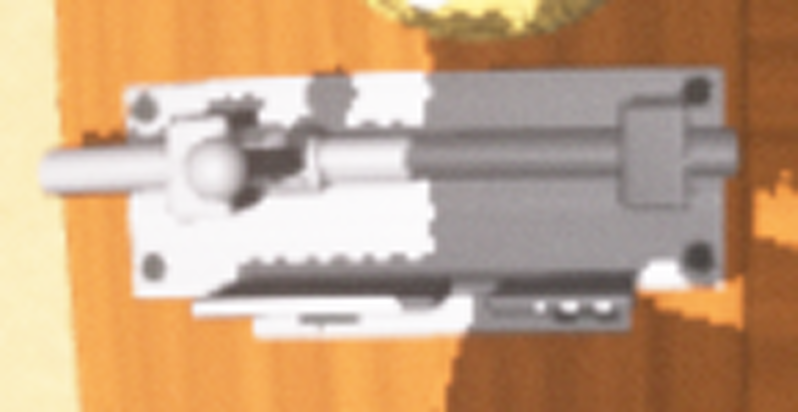

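The bin pose agrees within about 1–2 mm across the three cameras: centre (0.594,0.021), yaw 0.258. The lid is at ≈0.34 rad and the knob is at y≈110 mm and upright. I'll press the lid now.

```bash
python3 -m crank '[[-0.055,-0.15,-0.12,0,0,0],[-0.055,-0.15,-0.25,0,0,0],[-0.055,-0.15,-0.37,0,0,0],[-0.055,-0.15,-0.5,0,0,0],[-0.055,-0.15,-0.6,0,0,0],[-0.055,-0.15,-0.65,0,0,0],[-0.055,-0.15,-0.69,0,0,0],[-0.055,-0.15,-0.73,0,0,0],[-0.055,-0.15,-0.76,0,0,0],[-0.055,-0.15,-0.79,0,0,0],[-0.055,-0.15,-0.81,0,0,0],[-0.055,-0.15,-0.83,0,0,0],[-0.055,-0.15,-0.845,0,0,0],[-0.055,-0.15,-0.845,0,0,0]]'
```

```text
t: 3.37
position: [0.5343, -0.0251, 0.1255]
tool_rot: [0.792, -0.611, -0.0, 0.0]
force: [-0.1, 0.2, -0.3]
width: 0.006
```

```bash
python3 -m crank '[[0,0,-0.007,0,0,0],[0,0,-0.014,0,0,0],[0,0,-0.018,0,0,0],[0,0,-0.018,0,0,0]]';python3 - <<'E'
from h import *
for n in ["wrist","scene"]:
    ci=ctrl.camera_info(n); p,d=ctrl.snapshot(n); np.savez(f"pics/{n}2.npz",p=p,d=d,**{k:ci[k] for k in ci})
    if n=="scene": p=cv2.resize(p[130:280,225:385],None,fx=4,fy=4)
    cv2.imwrite(f"pics/{n}2.png",p[:,:,::-1])
E
```

```text
t: 3.7
position: [0.5345, -0.025, 0.1207]
tool_rot: [0.792, -0.611, 0.0, -0.0]
force: [-0.2, -0.6, 0.1]
width: 0.004
```

View pics/scene2.png

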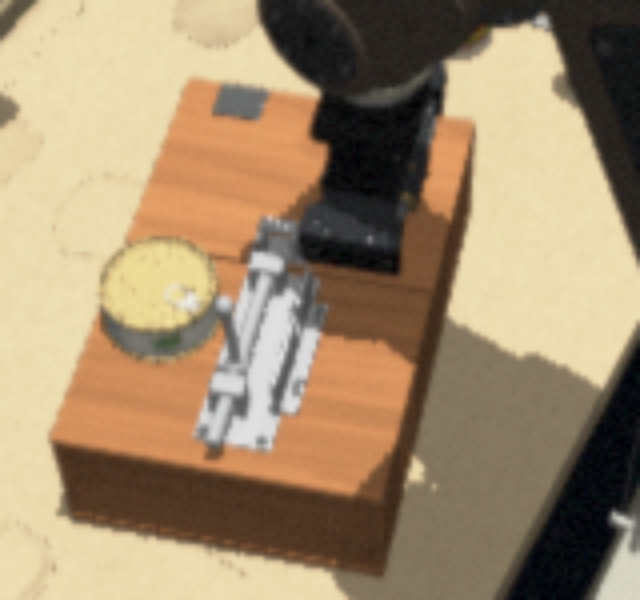

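View pics/wrist2.png

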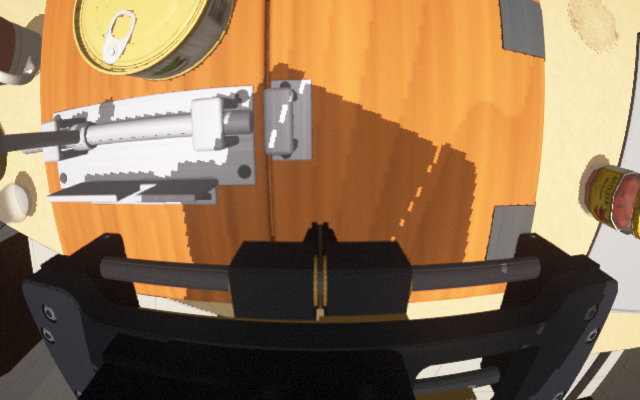

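The lid looks shut: the seam is flush at column ~268, and the keeper at (288,120) is in line with the rod end at (240,122). A break in the plate's top edge is visible near (140,188). I'll press slightly further until force appears and hold, then check the lid height.

```bash
python3 -m crank '[[0,0,-0.005,0,0,0],[0,0,-0.01,0,0,0],[0,0,-0.01,0,0,0],[0,0,-0.01,0,0,0]]';python3 - <<'E'
from h import *
z=np.load("pics/wrist2.npz"); p=z['p']; ci={k:z[k] for k in ('fovy','cx','cy','rvec','tvec')}
c,s=np.cos(.258),np.sin(.258); M=np.array([[c,-s],[s,c]])
b=lambda X:((X[...,:2]-[.5944,.0211])@M)
P=cloud(ci,z['d'],1);B=b(P)
for (u,v) in [(330,60),(400,60),(470,150),(330,170),(230,60),(235,225)]: print(u,v,np.nanmedian(P[v-3:v+4,u-3:u+4,2]).round(4),B[v,u].round(3))
print("notch guess",b(onz(ci,np.array([138.,145]),np.array([184.,184]),.162,1)))
cv2.imwrite("pics/w2z.png",cv2.resize(p[60:220,30:290,::-1],None,fx=3,fy=3,interpolation=cv2.INTER_CUBIC))
E
```

```text
t: 4.13
position: [0.5346, -0.025, 0.1199]
tool_rot: [0.792, -0.611, 0.001, -0.0]
force: [-6.7, 0.7, 25.5]
width: 0.003
330 60 0.1201 [ 0.033 -0.035]
400 60 0.1201 [ 0.034 -0.073]
470 150 0.1202 [-0.015 -0.119]
330 170 0.1203 [-0.029 -0.035]
230 60 0.1201 [0.035 0.02 ]
235 225 0.1201 [-0.062  0.022]
notch guess [[-0.02641946  0.05838541]
 [-0.02648375  0.05416299]]
```

View pics/w2z.png

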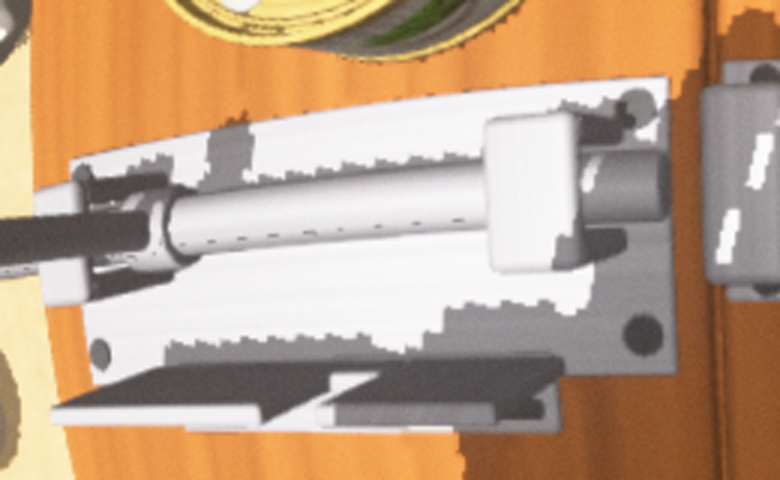

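```bash
python3 -m crank '[[0,0,0.05,0,0,0],[0,0,0.15,0,0,0],[0,0,0.27,0,0,0],[0,0,0.4,0,0,0],[0,0,0.4,0,0,0]]' -1;python3 - <<'E'
from h import *
z=np.load("pics/wrist2.npz"); ci={k:z[k] for k in ('fovy','cx','cy','rvec','tvec')}
c,s=np.cos(.258),np.sin(.258); M=np.array([[c,-s],[s,c]])
b=lambda X:((X[...,:2]-[.5944,.0211])@M)
u=30+np.array([52,262,330,322,497,565,330,265])/3; v=60+np.array([412,412,378,408,405,358,374,405])/3
print(b(onz(ci,u,v,.162,1)).round(4))
print("rod end/keeper",b(onz(ci,30+np.array([668,705])/3,60+np.array([185,185])/3,.142,1)))
E
```

```text
t: 4.55
position: [0.5367, -0.0254, 0.2444]
tool_rot: [0.792, -0.611, 0.005, -0.002]
force: [-0.8, -0.5, 0.6]
width: 0.297
[[-0.0332  0.132 ]
 [-0.0331  0.0729]
 [-0.0274  0.0573]
 [-0.0324  0.0598]
 [-0.032   0.0272]
 [-0.0249  0.0154]
 [-0.0268  0.0572]
 [-0.0319  0.072 ]]
rod end/keeper [[-0.00064867  0.00313349]
 [-0.00084389 -0.00295846]]
```

```bash
python3 -m crank '[[0,0,0.1,0,0,0],[-0.04,0.16,0.2,0,0,0],[-0.085,0.32,0.2,0,0,0],[-0.085,0.32,0.2,0,0,0],[-0.085,0.32,0.2,0,0,0],[-0.085,0.32,0.2,0,0,0]]' -1;python3 - <<'E'
from h import *
n="wrist";ci=ctrl.camera_info(n); p,d=ctrl.snapshot(n); np.savez(f"pics/{n}3.npz",p=p,d=d,**{k:ci[k] for k in ci})
c,s=np.cos(.258),np.sin(.258); M=np.array([[c,-s],[s,c]])
b=lambda X:((X[...,:2]-[.5944,.0211])@M)
P=cloud(ci,d,1);B=b(P)
print(b(ctrl.sense()['position']))
k=(P[...,2]>0.195)&(abs(B[...,0])<.05)&(B[...,1]>.05)&(B[...,1]<.15); print("knob",k.sum(),B[k].mean(0),np.argwhere(k).mean(0),np.argwhere(k).min(0),np.argwhere(k).max(0),P[k][:,2].max())
q=proj(ci,np.array([.5944,.0211,.162])+np.r_[M@[-.033,.066],0],1); print(q)
x,y=np.round(q).astype(int); x0,y0=max(x-110,0),max(y-90,0)
print(x0,y0);cv2.imwrite("pics/w3z.png",cv2.resize(p[y0:y0+150,x0:x0+200,::-1],None,fx=4,fy=4,interpolation=cv2.INTER_CUBIC))
E
```

```text
t: 5.05
position: [0.5087, 0.0718, 0.2979]
tool_rot: [0.792, -0.61, 0.0, -0.0]
force: [-0.4, -1.5, 0.6]
width: 0.72
[-0.06989061  0.07011097]
knob 36420 [-0.04378416  0.09726088] [318.54036244 222.66784734] [105  36] [399 417] 0.4299917808942174
[324.73446595 150.07308007]
215 60
```

View pics/w3z.png

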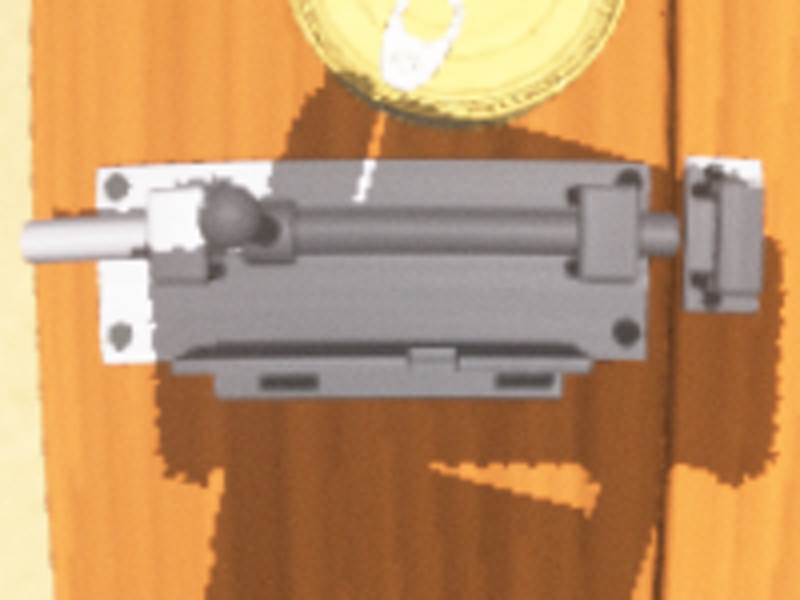

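From directly above, the notch shows at zoomed columns 408–459 on row ~358, and the knob's centre is at (232,213).

```bash
python3 - <<'E'
from h import *
z=np.load("pics/wrist3.npz"); ci={k:z[k] for k in ('fovy','cx','cy','rvec','tvec')}
c,s=np.cos(.258),np.sin(.258); M=np.array([[c,-s],[s,c]])
b=lambda X:((X[...,:2]-[.5944,.0211])@M)
f=lambda u,v,h:b(onz(ci,215+np.array(u)/4.-.4,60+np.array(v)/4.-.4,h,1)).round(4)
print("notch",f([408,459],[366,366],.162),"plate ends",f([170,592],[366,366],.162))
print("knob",f([232],[213],.212)); print("rod end",f([681],[235],.142),"keeper",f([685,762],[200,200],.120)," gap",f([668],[120],.12))
print("saddles",f([150,210,580,640],[190,190,190,190],.154), "tin", f([460],[0],.16))
tgt=f([232],[213],.212)[0]; P=cloud(ci,z['d'],1); v,u=int(60+213/4),int(215+232/4); print("knob depth z",P[v-2:v+3,u-2:u+3,2].round(4).max())
print("world of bin (0,.110)",[.5944,.0211]+M@[0,.110], ctrl.sense()['position'])
E
```

```text
notch [[-0.034   0.0741]
 [-0.034   0.0614]] plate ends [[-0.0335  0.1339]
 [-0.0337  0.0282]]
knob [[0.004  0.1098]]
rod end [[-0.0004  0.0022]] keeper [[ 0.0094 -0.0035]
 [ 0.0105 -0.0261]]  gap [[0.0321 0.0017]]
saddles [[0.0112 0.1397]
 [0.0106 0.1241]
 [0.0103 0.0309]
 [0.0108 0.0156]] tin [[0.0575 0.0614]]
knob depth z 0.2199
world of bin (0,.110) [0.5663338  0.12745924] [0.50893399 0.07105805 0.297632  ]
```

The slide to the notch is ≈42 mm (knob y 109.8, notch centre 67.8, measured in the same view). Now to the knob.

```bash
python3 -m crank '[[0.1,0.1,0,0,0,0],[0.202,0.188,0,0,0,0],[0.202,0.188,-0.1,0,0,0],[0.202,0.188,-0.2,0,0,0],[0.202,0.188,-0.29,0,0,0],[0.202,0.188,-0.327,0,0,0],[0.202,0.188,-0.327,0,0,0]]' -1; python3 -m crank '[[0,0,0,0,0,0],[0,0,0,0,0,0],[0,0,0,0,0,0],[0,0,0,0,0,0],[0,0,0,0,0,0],[0,0,0,0,0,0],[0,0,0,0,0,0],[0,0,0,0,0,0],[0,0,0,0,0,0],[0,0,0,0,0,0]]' 0.55 8
```

```text
t: 5.68
position: [0.5689, 0.1263, 0.1969]
tool_rot: [0.791, -0.612, -0.002, 0.002]
force: [-0.1, -0.2, -0.5]
width: 1.001
t: 6.52
position: [0.5695, 0.1274, 0.1997]
tool_rot: [0.792, -0.611, 0.0, 0.0]
force: [0.6, 0.1, 0.2]
width: 0.353
```

```bash
python3 -m crank '[[0,0,0,0,0,0],[0,0,0,0,0,0],[0,0,0,0,0,0],[0,0,0,0,0,0],[0,0,0,0,0,0],[0,0,0,0,0,0],[0,0,0,0,0,0]]' 1 8;python3 - <<'E'
from h import *
for n in ["wrist"]:
    ci=ctrl.camera_info(n); p,d=ctrl.snapshot(n); np.savez(f"pics/{n}4.npz",p=p,d=d,**{k:ci[k] for k in ci})
    cv2.imwrite(f"pics/{n}4.png",p[:,:,::-1])
E
```

```text
t: 7.1
position: [0.5695, 0.1275, 0.1997]
tool_rot: [0.792, -0.611, -0.0, -0.0]
force: [-1.2, 1.8, 0.4]
width: 0.138
```

View pics/wrist4.png

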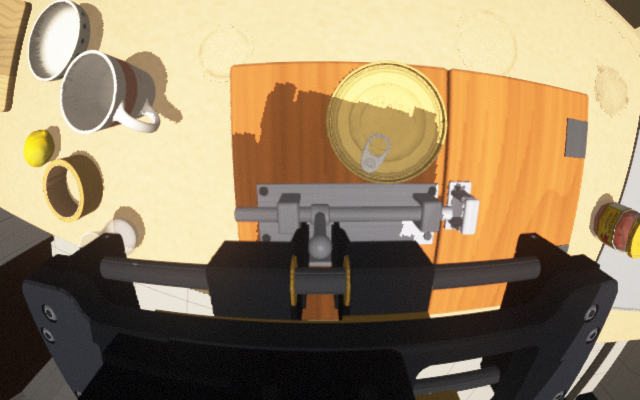

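The fingers hold the knob at (320,245) with 13 mm width. Sliding.

```bash
python3 -m crank '[[0.0025,-0.01,0,0,0,0],[0.005,-0.02,0,0,0,0],[0.0075,-0.03,0,0,0,0],[0.01,-0.04,0,0,0,0],[0.0125,-0.05,0,0,0,0],[0.015,-0.06,0,0,0,0],[0.0175,-0.07,0,0,0,0],[0.02,-0.08,0,0,0,0],[0.02,-0.08,0,0,0,0]]';python3 -m crank '[[0.003,-0.01,0,0,0,0],[0.0055,-0.02,0,0,0,0],[0.008,-0.03,0,0,0,0],[0.0105,-0.04,0,0,0,0],[0.013,-0.048,0,0,0,0],[0.0157,-0.0554,0,0,0,0],[0.0157,-0.0554,0,0,0,0],[0.0157,-0.0554,0,0,0,0]]'; python3 - <<'E'
from h import *
c,s=np.cos(.258),np.sin(.258); M=np.array([[c,-s],[s,c]])
print((ctrl.sense()['position'][:2]-[.5944,.0211])@M)
for n in ["wrist"]:
    ci=ctrl.camera_info(n); p,d=ctrl.snapshot(n); np.savez(f"pics/{n}5.npz",p=p,d=d,**{k:ci[k] for k in ci})
    cv2.imwrite(f"pics/{n}5.png",p[:,:,::-1])
E
```

```text
t: 7.9
position: [0.5757, 0.1027, 0.1997]
tool_rot: [0.792, -0.611, 0.0, 0.0]
force: [-0.1, 1.2, 0.2]
width: 0.136
t: 8.57
position: [0.5802, 0.0864, 0.1996]
tool_rot: [0.792, -0.611, 0.0, 0.0]
force: [-1.1, -1.7, -0.9]
width: 0.141
[0.00295867 0.06670617]
```

View pics/wrist5.png

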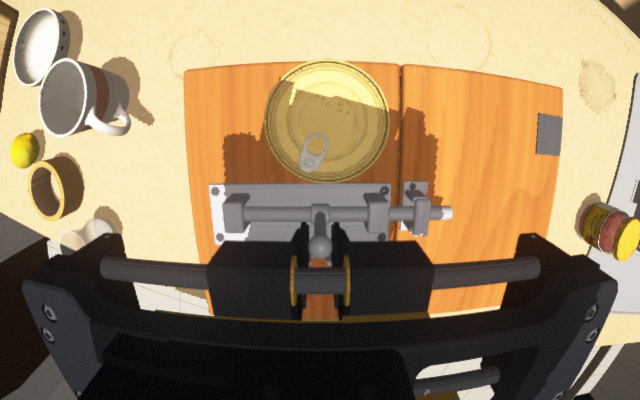

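The rod is now through the keeper (end at (450,213)). Next I'll turn the handle down to ≈0.85 with a light grip, then check alignment with the notch.

```bash
python3 -m crank '[[-0.017,-0.0045,0,0,0,0],[-0.034,-0.009,-0.003,0,0,0],[-0.05,-0.013,-0.006,0,0,0],[-0.067,-0.0176,-0.01,0,0,0],[-0.088,-0.023,-0.019,0,0,0],[-0.108,-0.0286,-0.029,0,0,0],[-0.127,-0.0335,-0.041,0,0,0],[-0.145,-0.0383,-0.055,0,0,0],[-0.158,-0.0415,-0.067,0,0,0],[-0.17,-0.0447,-0.079,0,0,0],[-0.17,-0.0447,-0.079,0,0,0]]' - 5; python3 - <<'E'
from h import *
c,s=np.cos(.258),np.sin(.258); M=np.array([[c,-s],[s,c]])
print((ctrl.sense()['position'][:2]-[.5944,.0211])@M)
for n in ["wrist","scene"]:
    ci=ctrl.camera_info(n); p,d=ctrl.snapshot(n); np.savez(f"pics/{n}6.npz",p=p,d=d,**{k:ci[k] for k in ci})
    if n=="scene": p=cv2.resize(p[130:280,225:385],None,fx=4,fy=4)
    if n=="wrist": p=cv2.resize(p[120:320,200:420],None,fx=3,fy=3)
    cv2.imwrite(f"pics/{n}6.png",p[:,:,::-1])
E
```

```text
t: 9.53
position: [0.5281, 0.0732, 0.175]
tool_rot: [0.792, -0.611, -0.001, 0.001]
force: [-2.6, -3.2, 1.5]
width: 0.139
[-0.0507999   0.06729471]
```

View pics/wrist6.png

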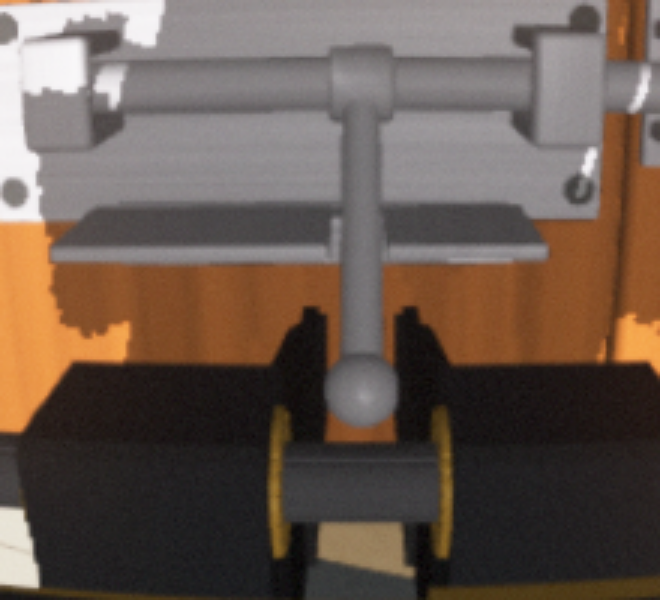

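View pics/scene6.png

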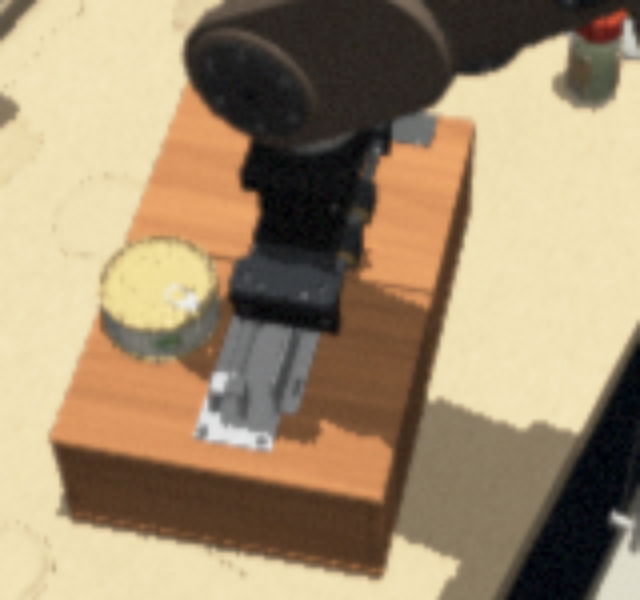

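```bash
python3 - <<'E'
import cv2,numpy as np
p=np.load("pics/wrist6.npz")['p'][180:215,285:355,::-1]
cv2.imwrite("pics/w6z.png",cv2.resize(p,None,fx=11,fy=11,interpolation=cv2.INTER_CUBIC))
E
```

```text
(no output)
```

View pics/w6z.png

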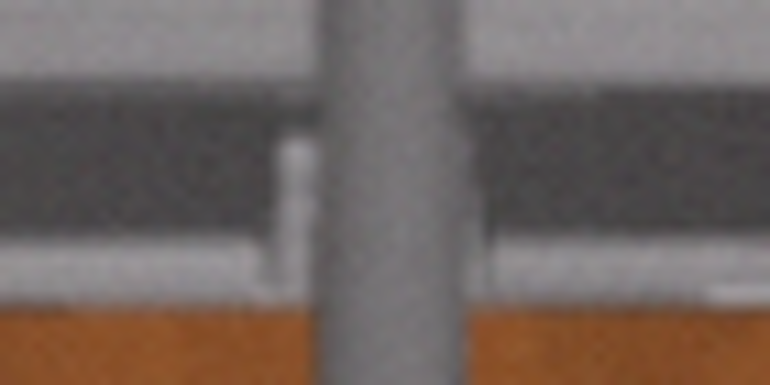

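Gap left of the arm is ≈3 mm and right ≈1.4 mm, so I'll shift 0.8 mm towards +y. Then I'll ease down past the plate's top edge.

```bash
python3 -m crank '[[-0.0007,0.0026,0,0,0,0],[-0.0007,0.0026,0,0,0,0],[-0.007,0.001,-0.008,0,0,0],[-0.014,-0.001,-0.018,0,0,0],[-0.021,-0.003,-0.028,0,0,0],[-0.021,-0.003,-0.028,0,0,0]]'; python3 - <<'E'
from h import *
for n in ["wrist"]:
    p,d=ctrl.snapshot(n); p=cv2.resize(p[120:320,200:420],None,fx=3,fy=3)
    cv2.imwrite(f"pics/{n}7.png",p[:,:,::-1])
E
```

```text
t: 10.13
position: [0.5225, 0.0724, 0.1668]
tool_rot: [0.792, -0.611, -0.0, 0.0]
force: [-1.1, -2.0, 0.8]
width: 0.138
```

View pics/wrist7.png

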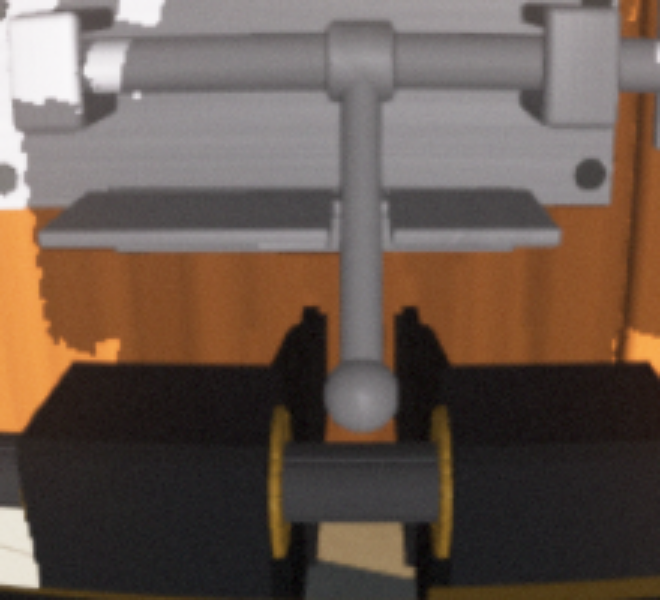

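The arm is now centred in the notch, with no force rise. I'll continue down in gentle steps.

```bash
python3 -m crank '[[-0.005,-0.0014,-0.01,0,0,0],[-0.011,-0.0028,-0.02,0,0,0],[-0.016,-0.0042,-0.031,0,0,0],[-0.016,-0.0042,-0.031,0,0,0]]'; python3 -m crank '[[-0.004,-0.001,-0.011,0,0,0],[-0.008,-0.002,-0.022,0,0,0],[-0.0114,-0.003,-0.033,0,0,0],[-0.0114,-0.003,-0.033,0,0,0]]'; python3 -m crank '[[-0.0025,-0.0006,-0.011,0,0,0],[-0.005,-0.0012,-0.022,0,0,0],[-0.0068,-0.0018,-0.034,0,0,0],[-0.0068,-0.0018,-0.034,0,0,0]]'; python3 -m crank '[[-0.0005,-0.0001,-0.01,0,0,0],[-0.001,-0.0002,-0.02,0,0,0],[-0.0016,-0.0004,-0.028,0,0,0],[-0.0016,-0.0004,-0.028,0,0,0]]';python3 - <<'E'
from h import *
for n in ["wrist"]:
    ci=ctrl.camera_info(n);p,d=ctrl.snapshot(n); np.savez(f"pics/{n}8.npz",p=p,d=d,**{k:ci[k] for k in ci});p=cv2.resize(p[120:320,200:420],None,fx=3,fy=3)
    cv2.imwrite(f"pics/{n}8.png",p[:,:,::-1])
E
```

```text
t: 10.52
position: [0.5177, 0.0712, 0.1575]
tool_rot: [0.792, -0.611, -0.0, 0.0]
force: [-1.0, -1.9, -0.5]
width: 0.135
t: 10.85
position: [0.5144, 0.0703, 0.1476]
tool_rot: [0.792, -0.611, -0.0, 0.0]
force: [-1.8, -1.6, -0.4]
width: 0.135
t: 11.18
position: [0.5125, 0.0697, 0.1374]
tool_rot: [0.792, -0.611, -0.0, 0.0]
force: [-1.4, -1.9, -0.7]
width: 0.141
t: 11.52
position: [0.5121, 0.0696, 0.1293]
tool_rot: [0.792, -0.611, -0.0, 0.0]
force: [-1.9, -2.3, -0.5]
width: 0.135
```

View pics/wrist8.png

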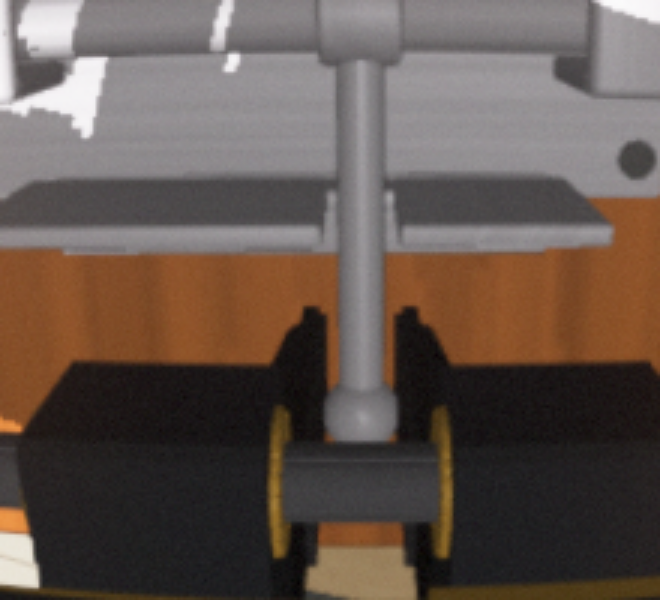

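The arm lies in the notch with gaps on both sides. I'll check its level from the depth.

```bash
python3 - <<'E'
from h import *
z=np.load("pics/wrist8.npz"); ci={k:z[k] for k in ('fovy','cx','cy','rvec','tvec')}
c,s=np.cos(.258),np.sin(.258); M=np.array([[c,-s],[s,c]])
P=cloud(ci,z['d'],1);B=(P[...,:2]-[.5944,.0211])@M
for v in (148,160,175,190,205,220,235,245,255,260): print(v,P[v,320].round(4),B[v,320].round(4))
E
```

```text
148 [0.5658 0.0837 0.1477] [-0.0117  0.0678]
160 [0.5601 0.0822 0.1482] [-0.0176  0.0678]
175 [0.5528 0.0803 0.1481] [-0.0252  0.0678]
190 [0.5457 0.0784 0.1495] [-0.0325  0.0678]
205 [0.538  0.0764 0.149 ] [-0.0404  0.0678]
220 [0.5305 0.0744 0.1499] [-0.0482  0.0678]
235 [0.5227 0.0723 0.1503] [-0.0563  0.0678]
245 [0.5173 0.0709 0.1507] [-0.0618  0.0679]
255 [0.5137 0.07   0.1551] [-0.0655  0.0679]
260 [0.5101 0.069  0.1533] [-0.0693  0.0679]
```

The slope gives a ≈ 1.51 rad, already over 1.42. I'll nudge another 3 mm gently to seat it level.

```bash
python3 -m crank '[[0,0,-0.004,0,0,0],[0,0,-0.008,0,0,0],[0,0,-0.012,0,0,0],[0,0,-0.012,0,0,0]]';python3 - <<'E'
from h import *
n="wrist";ci=ctrl.camera_info(n);p,d=ctrl.snapshot(n)
c,s=np.cos(.258),np.sin(.258); M=np.array([[c,-s],[s,c]])
P=cloud(ci,d,1);B=(P[...,:2]-[.5944,.0211])@M
m=np.arange(150,246); x=B[m,320,0]; print(np.polyfit(x,np.nanmedian(P[150:246,319:322,2],1),1))
E
```

```text
t: 11.9
position: [0.5121, 0.0696, 0.126]
tool_rot: [0.792, -0.611, 0.0, 0.0]
force: [-2.0, -1.3, 0.2]
width: 0.134
[-0.03680004  0.14594302]
```

```bash
python3 -m crank '[[0,0,0,0,0,0],[0,0,0,0,0,0],[0,0,0,0,0,0],[0,0,0,0,0,0],[0,0,0,0,0,0],[0,0,0,0,0,0]]' 0.2; python3 -m crank '[[0,0,0.02,0,0,0],[0,0,0.08,0,0,0],[0,0,0.2,0,0,0],[0,0,0.33,0,0,0],[0,0,0.46,0,0,0],[0,0,0.55,0,0,0],[0,0,0.6,0,0,0],[0,0,0.6,0,0,0],[0,0,0.6,0,0,0]]';python3 - <<'E'
from h import *
c,s=np.cos(.258),np.sin(.258); M=np.array([[c,-s],[s,c]])
for n in ["wrist","scene"]:
    ci=ctrl.camera_info(n);p,d=ctrl.snapshot(n); np.savez(f"pics/{n}9.npz",p=p,d=d,**{k:ci[k] for k in ci})
    P=cloud(ci,d,n=="wrist");B=(P[...,:2]-[.5944,.0211])@M
    if n=="wrist":
        m=(abs(B[...,1]-.0675)<.003)&(B[...,0]<-.012)&(B[...,0]>-.058)&(P[...,2]<.2)&(P[...,2]>.139)
        print("slope",m.sum(),np.polyfit(B[m][:,0],P[m][:,2],1))
        L=(B[...,1]<-.04)&(B[...,1]>-.15)&(abs(B[...,0]-.05)<.03)&(P[...,2]<.2); print("lid",np.polyfit(B[L][:,1],P[L][:,2],1))
    else: p=cv2.resize(p[100:300,200:400],None,fx=3,fy=3)
    cv2.imwrite(f"pics/{n}9.png",p[:,:,::-1])
E
```

```text
t: 12.45
position: [0.5122, 0.0697, 0.1262]
tool_rot: [0.792, -0.611, 0.0, -0.0]
force: [-0.7, 0.2, 0.9]
width: 0.398
t: 13.2
position: [0.512, 0.0697, 0.3067]
tool_rot: [0.792, -0.611, 0.001, -0.0]
force: [-0.1, 0.5, -0.8]
width: 0.399
slope 214 [-0.0380808   0.14551808]
lid [-0.00356461  0.11965231]
```

View pics/wrist9.png

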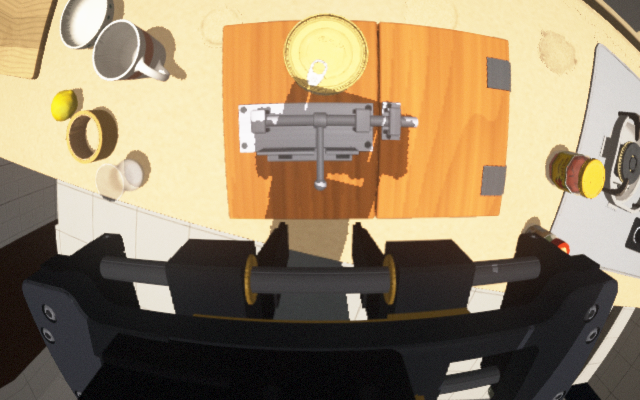

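View pics/scene9.png

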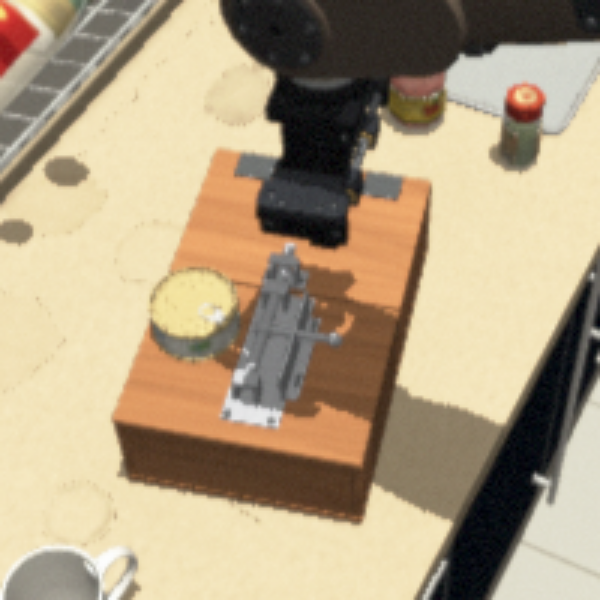

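The lid is flat, the rod is through the keeper ((410,121) in the wrist view) and the handle lies in the notch with its knob at (320,184). The bystanders are untouched and the gripper is clear, so I'm handing in.

```bash
python3 -c "
from rig import ctrl
print(ctrl.job_done()); s=ctrl.sense(); print(s['t'],s['force'])"
```

```text
the job is handed in; nothing more can be done
None
the job is handed in; nothing more can be done
```

I shut the lid, slid the bolt about 42 mm through the keeper and turned the handle down into the notch. I then let go, backed off and handed the job in at about 13 s; no verdict was reported.

- **Lid:** by depth it is flush with the deck, about 0.004 rad off flat. Pressing it home read 25.5 N at the wrist for a moment.
- **Bolt:** travel is about 47–48 mm, and the last picture shows the rod right through the keeper.
- **Handle:** the measured slope gives about 1.53 rad. That is 0.04 rad short of level, but well over the 1.42 needed. It stayed there after I let go.
- **Pressing on the catch plate:** before lowering the handle past the plate's top edge I moved it 0.8 mm to centre it in the notch. The force reading stayed under about 5 N throughout the turn.
- **Other things:** in the last pictures the tin, jars, mug and glass look unmoved, though I did not measure their positions. The gripper was about 18 cm clear of the handle.

My two estimates of the notch centre differed by about 1.4 mm (66.4 and 67.8 mm along the bin's y). The close-up picture settled it, and that is why I made the 0.8 mm move.

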